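Square a panel into the sanding stop with a push block

TASK

Pick the red-footed push block out of its yellow tray and, held in the gripper, use it to nudge the small wooden panel gently along the table: first until its far long edge is flush on the long far fence of the blue stop, then sideways along that fence until it also touches the short side fence, so that it ends snug against both, with the block still pressing it lightly for a moment each time. Then stand the block upright back in its tray and let go. The panel's edging is fresh and bruises easily, so never shove it hard or touch it with the gripper, and leave everything else on the table where it is.

Things in the scene. Friction and masses are not known exactly. Their poses are not given: they have to be found in the camera images.
- stop: Fixed blue square stop screwed to the perforated table: two fences meeting at a right angle, 13 mm high, 30 mm wide. Origin: the inside corner where the two inner faces meet, on the table top. Its -x (towards the robot) and +y (left) side is the open quarter where the panel belongs: the far fence's inner face is the plane x = 0 of this frame, the side fence's inner face is the plane y = 0. Turned up to 0.2 rad either way.
- far_fence: Long fence of the stop, beyond the panel as seen from the robot. Same origin and axes as the stop; occupies x 0 to 30 mm, y -30 to 220 mm, z 0 to 13 mm.
- side_fence: Short fence of the stop, on the panel's right as seen from the robot. Same origin and axes as the stop; occupies x -160 to 0 mm, y -30 to 0 mm, z 0 to 13 mm.
- panel: Loose light wooden panel with darker face, 90 (own x) x 130 (own y) x 16 mm, 0.16 kg, origin centre of underside. Own +x points roughly to the far fence, -y to the side fence; turned up to 0.3 rad to them, centre 70-100 mm from the far, 95-135 mm from the side fence (45 and 65 home). Slides under 0.5-2 N; bruised (run fails) if the block or a fence presses it with over 12 N.
- panel_corner (a point): The panel's bottom corner at own x +45, y -65 mm: the one that belongs in the inside corner of the stop.
- panel_far_end (a point): The panel's bottom corner at own x +45, y +65 mm: the other end of its far long edge.
- panel_side_end (a point): The panel's bottom corner at own x -45, y -65 mm: the other end of its short right-hand edge.
- push_block: Loose push block, 0.21 kg: upright square wooden handle 24 x 24 mm from 24 to 80 mm above the underside, on a red foot 60 x 60 mm, 22 mm high, faces parallel. The foot was screwed on by eye and sits up to 12 mm off the handle's axis along each of its own x and y, so where its faces are must be felt. Origin: on the handle's axis, level with the underside. Starts upright in the tray.
- tray: Fixed open yellow tray, 150 x 150 mm outside, walls 5 mm thick, rim 18 mm above the table, inner floor 5 mm above the table. Origin: centre of its underside. On the robot's left or right, in either of two places.
- disc_box: Fixed open cardboard box 120 x 120 x 30 mm with brown sanding discs, in the place the tray does not have. Origin: centre of its underside. Bystander.
- sanding_block: Black rubber sanding block with brown abrasive sole, 100 x 62 x 29 mm. Origin: centre of its underside. Bystander.
- glue: White glue bottle, 52 mm diameter, 150 mm high, standing. Origin: centre of its underside. Bystander.
- tape: Orange tape measure 70 x 35 x 60 mm, standing. Origin: centre of its underside. Bystander.
- pencil: Flat red carpenter's pencil 170 x 12 x 8 mm, lying along its x. Origin: centre of its underside. Bystander.
- offcut: Wooden offcut 60 x 90 x 35 mm. Origin: centre of its underside. Bystander.
- try_square: Try square lying flat: dark wooden stock 22 x 110 x 18 mm centred on its origin, steel blade 160 mm long towards own +x. Bystander.
Mind the look-alikes: they are no part of the job. What is meant by the panel is not green, and is the smaller of those in its own colour.

How it is judged:
On the way, in this order (a step that is already met when the one before it is completed fails the run):
1. the push block is lifted out of the tray by the gripper (height (world z) of push_block above 0.022 m and contact force between the fingers and push_block above 1 N), for 0.1 s.
2. the panel's far edge is flush (both ends within 1.5 mm) on the far fence and pressed on it by the block with at least 2 N (x of each of panel_corner, panel_far_end in the frame of stop above -0.0015 m and height (world z) of panel below 0.003 m and angle between panel's own z axis and vertical below 0.03 rad and contact force between panel and far_fence above 2 N and contact force between panel and push_block above 2 N), for 0.1 s.
3. the panel is flush on both fences (within 1.5 mm) while the held block still presses it with at least 2 N (x of each of panel_corner, panel_far_end in the frame of stop above -0.0015 m and y of each of panel_corner, panel_side_end in the frame of stop below 0.0015 m and height (world z) of panel below 0.003 m and angle between panel's own z axis and vertical below 0.03 rad and contact force between panel and push_block above 2 N and contact force between the fingers and push_block above 1 N), for 0.1 s.
At the end, for the whole second after the job is handed in: The panel lies flat with both ends of its far edge within 1.5 mm of the far fence's face and both ends of its right edge within 1.5 mm of the side fence's face, at rest; the push block stands upright on the tray's floor, inside its walls, released and at rest (x of each of panel_corner, panel_far_end in the frame of stop above -0.0015 m and y of each of panel_corner, panel_side_end in the frame of stop below 0.0015 m and height (world z) of panel below 0.003 m and angle between panel's own z axis and vertical below 0.03 rad and x of push_block in the frame of tray between -0.04 and 0.04 m and y of push_block in the frame of tray between -0.04 and 0.04 m and z of push_block in the frame of tray below 0.009 m and angle between push_block's own z axis and vertical below 0.06 rad and linear speed of each of panel, push_block below 0.01 m/s); the robot touches nothing.
It fails at once if the panel is pressed by the block with more than 12 N (contact force between push_block and panel above 12 N).
It fails at once if the panel is pressed on a fence with more than 12 N (contact force between panel and far_fence above 12 N or contact force between panel and side_fence above 12 N).
It fails at once if the gripper or arm touches the panel (contact force between any of the fingers, the arm and panel above 0.5 N).
It fails at once if a bystander is moved by more than 15 mm (distance of any of sanding_block, glue, tape, pencil, offcut, try_square from where it was at the start of the episode above 0.015 m).
It also fails if it takes over 72 s, if anything falls off the work surface, if the arm or the gripper's body presses on something with over 40 N, if the wrist force passes 120 N, or if a joint passes its speed limit or range.

ROBOT

A 7-joint arm with a two-finger parallel gripper is mounted at the origin on the work surface. World frame = base frame: x ahead of the robot, y to its left, z up, the work surface at z = 0. Lengths are in m, angles in rad, forces in N, time in s.
With the tool pointing down it reaches from about 0.425 to 1.025 m from the base axis. Payload 9.4 kg.
Tool frame: the origin (TCP) lies at the very end of the fingers, on their centre line; the grasp point (between the pads) lies 19 mm behind it; z points along the fingers, y is the line along which they close (so a half turn about z gives the same grasp; the last joint's range is limited). The gripper opens to 85 mm and grips with 20 to 120 N. Pads are 22 mm wide; open, the fingers measure 114 mm over their backs; the gripper's body (76 mm by 85 mm) begins 54 mm behind the grasp point. The pads swing forward as they close: fully open they stand 13 mm farther back than shut.
Start: joints at [-1.229, 0.599, -0.003, 1.599, 0.002, 0.943, -0.08], TCP at [0.295, 0.662, 0.231] pointing down, gripper open.
Joint ranges: [-2.57, 2.57], [-0.35, 1.97], [-1.29, 1.29], [0.11, 2.56], [-1.05, 4.19], [0.11, 1.86], [-2.63, 2.63]. Speed limits (rad/s): [2.22, 2.22, 3.01, 3.01, 3.14, 3.14, 3.14].

INTERFACE

Orientations are given as a rotation vector (axis times angle).
In Python, from rig import manip gives the robot as it stands.
- The arm moves only by the shell command python3 -m crank 'ROWS' [FORCE]. ROWS is text: rows parted by semicolons, each of 5 numbers parted by spaces: the gripper's target within -1 to 1 (fully open at 1, half-way at 0, shut at -1), then the shift along the tool's x, y, z as a fraction of full scale, then the turn about the tool's z as a fraction of full scale. A call has 1 to 12 rows; each row shifts and turns the commanded pose from where the row before left it, along the tool's axes as they then stand; what a row does not reach is not made up. Full scale, the value 1, is 0.15 m for a shift and 30 degrees for a turn. A row lasts 1/10 s, in which the tool goes at most 50 mm and 8.59 degrees, less where a joint would pass 70% of its speed; a pose out of reach is approached as far as the arm can. A call with a number of a shift or a turn outside -1 to 1 is refused whole. A call with a gripper value outside its range is refused whole. The fingers move at their own pace and stop on an object; FORCE is the grip in N (left out, the last holds). Time passes only in rows, so rows that do not move let the fingers close. It gives the time, the measured TCP pose, the force, the opening and the grip force at its end, in the units of the state.
- manip.sense(): the state, without advancing time (a new reading comes with each control period).
- manip.get_image(name): name is "scene" or "top"; returns a dict with "color" (480x640x3 uint8, red, green, blue), "range_z" (480x640 float32, m along the optical axis (not along the pixel's ray), 0 where there is no reading), "mtx" (3x3 intrinsics, pixels), "world_from_camera" (4x4, takes a point from camera to world coordinates). Camera axes: x right, y up, looking along -z (the intrinsics and any distortion apply to the point x, -y, -z); pixel columns grow to the right and rows downward; lengths in m; the calibration is good to about 2 mm. A picture is of the moment at which its call begins.
- manip.job_done(): hands the job in; it is judged then, once.
The state is a dict: "clock": time; "q": joint angles; "qvel": joint speeds; "tau": joint torques, N m; "tcp_pos": TCP position; "ee_rot": TCP orientation; "wrist_force": force on the tool from outside, world axes, zero at the start; "torque": the same for the moment, N m; "grip_width": finger opening in m; "gripper_force": force on a finger pad.
Only numpy, scipy, OpenCV 4.12 (cv2) and the standard library are available. Lean on these libraries where they do the work, as an engineer would, in place of code of your own. Each camera call takes 0.05 s, during which the arm holds its last target. There are 200 camera calls.

## Working session

There is one attempt and no reset: what is moved stays moved. The work goes in short steps, Python scripts to look and compute and a shell command to move; the robot and the scene stay as the last step left them, time stands still between calls to the robot, and variables do not carry over. Pictures are saved under pics/ and viewed, at most 10 in all, crops included, and the job is handed in when it is done.

```bash
mkdir -p pics; ls; python3 - <<'E'
from rig import manip
import cv2,numpy as np
s=manip.sense()
for k,v in s.items(): print(k,np.round(v,4))
for n in("scene","top"):
    d=manip.get_image(n); np.savez(f"{n}0.npz",**d)
    cv2.imwrite(f"pics/{n}0.png",d["color"][:,:,::-1]); print(n,d["mtx"],np.round(d["world_from_camera"],3))
E
```

```text
pics
clock 0.0
q [-1.2287  0.6001 -0.0026  1.6001  0.0018  0.9429 -0.0798]
qvel [-0.0017  0.0022  0.0007  0.0005  0.0002 -0.0013  0.0001]
tau [ 5.00000e-04 -7.76457e+01  1.56560e+00 -2.58002e+01  1.23000e-02
  9.40000e-03 -0.00000e+00]
tcp_pos [0.2947 0.6619 0.2304]
ee_rot [-6.5290e-01 -3.0728e+00  2.5000e-03]
wrist_force [ 0.3962  0.5875 -0.1264]
torque [0.0358 0.0757 0.0476]
gripper_force 0.0
grip_width 0.0854
scene [[500.81846357   0.         322.65838985]
 [  0.         500.81846357 241.350541  ]
 [  0.           0.           1.        ]] [[ 0.512 -0.724  0.462  1.144]
 [ 0.859  0.423 -0.289 -0.43 ]
 [ 0.013  0.545  0.839  1.236]
 [ 0.     0.     0.     1.   ]]
top [[462.91756714   0.         322.3557582 ]
 [  0.         462.91756714 237.56285031]
 [  0.           0.           1.        ]] [[-0.007  0.996 -0.093  0.391]
 [-1.    -0.008 -0.013 -0.023]
 [-0.013  0.093  0.996  1.092]
 [ 0.     0.     0.     1.   ]]
```

View pics/top0.png

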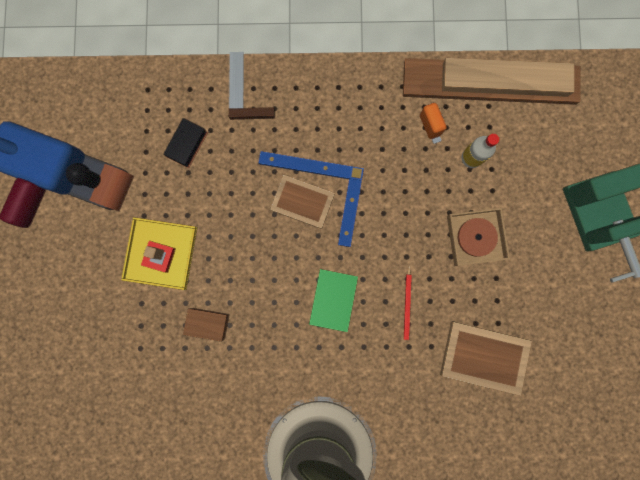

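View pics/scene0.png

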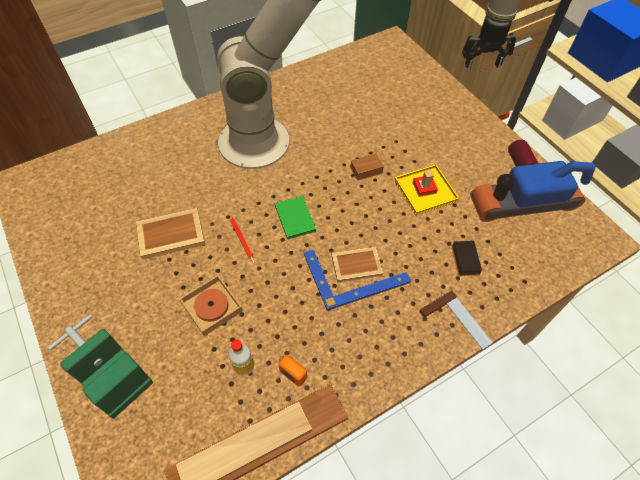

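The top view shows three panel-like boards: a small wooden one at (302,201), a green one at (333,300) and a larger wooden one at (487,358). The small wooden one at (302,201) fits, because it is not green, is the smaller of its colour, and lies in the open quarter of the stop. The tray with the block is at (160,253), on the robot's left.

```bash
cat > h.py <<'E'
import numpy as np,cv2
def load(n): return dict(np.load(n))
def ray(d,uv,z):
    uv=np.atleast_2d(uv).astype(float);K=d["mtx"];T=d["world_from_camera"]
    r=np.c_[(uv[:,0]-K[0,2])/K[0,0],-(uv[:,1]-K[1,2])/K[1,1],-np.ones(len(uv))]@T[:3,:3].T
    o=T[:3,3]; z=np.broadcast_to(z,len(uv))
    return o+r*((z-o[2])/r[:,2])[:,None]
def cloud(d):
    v,u=np.mgrid[:480,:640];K=d["mtx"];T=d["world_from_camera"];Z=d["range_z"]
    c=np.stack([(u-K[0,2])/K[0,0]*Z,-(v-K[1,2])/K[1,1]*Z,-Z],-1)
    return c@T[:3,:3].T+T[:3,3]
def hsv(d): return cv2.cvtColor(d["color"],cv2.COLOR_RGB2HSV)
E
python3 - <<'E'
from h import *
d=load("top0.npz");P=cloud(d);h=hsv(d)
cv2.imwrite("pics/crop0.png",np.hstack([cv2.resize(d["color"][140:260,240:380,::-1],(420,360),interpolation=2),cv2.resize(d["color"][210:300,115:205,::-1],(360,360),interpolation=2)]))
print("table z",np.median(P[220:260,380:440,2]),P[220:260,380:440,2].std())
for n,(u,v) in dict(panel=(302,201),farf=(290,161),sidef=(350,215),handle=(155,252),foot=(160,262),sq=(252,113)).items():
    print(n,P[v,u].round(4),h[v,u])
E
```

```text
table z -0.0007093569737141037 0.03159864887819183
panel [0.5788 0.038  0.0166] [ 12 129 130]
farf [0.6759 0.0664 0.0134] [109 168 138]
sidef [ 0.5446 -0.0745  0.0164] [109 169 134]
handle [0.457  0.3575 0.0821] [ 16 108  87]
foot [0.4373 0.3657 0.0281] [ 97  15 155]
sq [0.7922 0.1568 0.0201] [  9 124  76]
```

View pics/crop0.png

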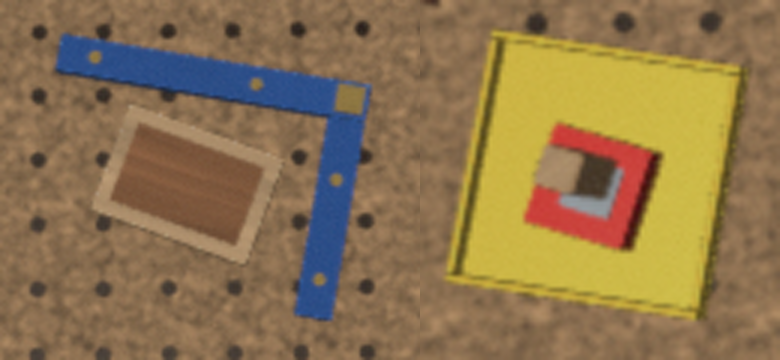

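The crop confirms it: a small wooden panel with light edging at about (302,201), skewed in the blue stop. In the tray, the red foot has its handle offset, leaning left in the image through parallax. Next I measure the poses.

```bash
cat > meas.py <<'E'
from h import *
def rect(m,d,z,name):
    m=m.astype(np.uint8); c=max(cv2.findContours(m,0,cv2.CHAIN_APPROX_NONE)[0],key=cv2.contourArea)
    p=ray(d,c[:,0],z)[:,:2]; r=cv2.minAreaRect((p*1000).astype(np.float32))
    print(name,"ctr",np.round(r[0],1),"size",np.round(r[1],1),"ang",round(r[2],1)); return p,r
def box(u0,v0,u1,v1):
    b=np.zeros((480,640),bool); b[v0:v1,u0:u1]=1; return b
E
python3 - <<'E'
from meas import *
d=load("top0.npz");P=cloud(d);h=hsv(d).astype(int);H,S,V=h[...,0],h[...,1],h[...,2]
blue=(abs(H-109)<10)&(S>110)
print("V blue pct",np.percentile(V[blue&box(240,140,380,260)],[5,25,50,75]))
p,r=rect(blue&(V>100)&box(250,145,345,190),d,.013,"far")
p,r=rect(blue&(V>100)&box(330,185,370,260),d,.013,"side")
z=P[...,2]
p,r=rect((z>.008)&(z<.03)&~blue&box(265,165,337,240),d,.016,"panel depth")
rect((S<105)&(V>130)&box(265,165,337,240),d,.016,"panel edging")
y=(abs(H-27)<6)&(S>120)
rect(y&box(110,205,210,300),d,.018,"tray(rim)")
red=((H<6)|(H>174))&(S>150)&box(130,230,185,280)
print("redV",np.percentile(V[red],[5,25,50,75]))
rect(red&(V>150),d,.027,"foot")
rect((z>.07)&(z<.1)&box(130,230,185,280),d,.085,"handle")
rect((abs(H-16)<6)&(S<150)&(V>120)&box(140,240,165,265),d,.085,"handle col")
E
```

```text
V blue pct [127. 133. 135. 137.]
far ctr [668.8  37.6] size [206.9  29.2] ang 79.6
side ctr [546.3 -72.6] size [ 28.4 146.8] ang 79.5
panel depth ctr [578.9  37.9] size [130.1  90.5] ang 69.4
panel edging ctr [580.  38.] size [134.4  91.7] ang 69.2
tray(rim) ctr [459.  372.7] size [154.5 150. ] ang 81.0
redV [ 90. 194. 201. 202.]
foot ctr [450.9 374.3] size [57.3 57. ] ang 73.6
handle ctr [456.7 365.7] size [28.8 24.3] ang 73.0
handle col ctr [457.  369.3] size [21.8 22.9] ang 72.9
```

```bash
cat > go.py <<'E'
import sys,numpy as np
from rig import manip
from scipy.spatial.transform import Rotation as R
def st(): 
    s=manip.sense(); return s,R.from_rotvec(s["ee_rot"]).as_matrix()
# go.py x y z [yaw_deg of tool y]: needed turn (units) then shifts in turned tool axes (units)
if __name__=="__main__":
    s,M=st(); t=np.array(list(map(float,sys.argv[1:4])))
    cur=np.degrees(np.arctan2(M[1,1],M[0,1])); turn=0
    if len(sys.argv)>4: turn=float(sys.argv[4])-cur; M=R.from_euler("z",turn,degrees=True).as_matrix()@M
    print("yaw y",cur.round(2),"tool z",M[:,2].round(3),"turn units",round(-turn/30,4),"shift units",(M.T@(t-s["tcp_pos"])/.15).round(3),"F",s["wrist_force"].round(2))
E
python3 go.py .457 .3685 .13 73
```

```text
yaw y 66.01 tool z [-0.    -0.001 -1.   ] turn units -0.2329 shift units [-1.607 -1.554  0.672] F [0.76 0.   0.45]
```

```bash
python3 -m crank '1 -0.2 -0.194 0.085 -0.23;1 -0.2 -0.194 0.085 0;1 -0.2 -0.194 0.085 0;1 -0.2 -0.194 0.085 0;1 -0.2 -0.194 0.085 0;1 -0.2 -0.194 0.085 0;1 -0.2 -0.194 0.085 0;1 -0.2 -0.194 0.08 0;1 0 0 0 0;1 0 0 0 0'; python3 go.py .457 .3685 .05 73
```

```text
clock: 1.1
tcp_pos: [0.4518, 0.3659, 0.1296]
ee_rot: [-0.471, -3.106, 0.001]
wrist_force: [-0.1, 0.4, 0.2]
grip_width: 0.0855
gripper_force: 0.0
yaw y 72.75 tool z [-0.001 -0.001 -1.   ] turn units -0.0082 shift units [-0.028  0.027  0.531] F [-0.09  0.4   0.22]
```

```bash
python3 -m crank '1 -0.028 0.027 0.1 -0.008;1 0 0 0 0' ; python3 - <<'E'
from rig import manip
from h import *
o=[]
for n,b in(("top",(100,190)),("scene",(370,120))):
    d=manip.get_image(n); u,v=b
    o.append(cv2.resize(d["color"][v:v+110,u:u+120,::-1],(400,366),interpolation=2))
cv2.imwrite("pics/near.png",np.hstack(o))
E
```

```text
clock: 1.3
tcp_pos: [0.4559, 0.3712, 0.1135]
ee_rot: [-0.457, -3.107, 0.001]
wrist_force: [0.1, -0.2, -0.7]
grip_width: 0.0854
gripper_force: 0.0
```

View pics/near.png

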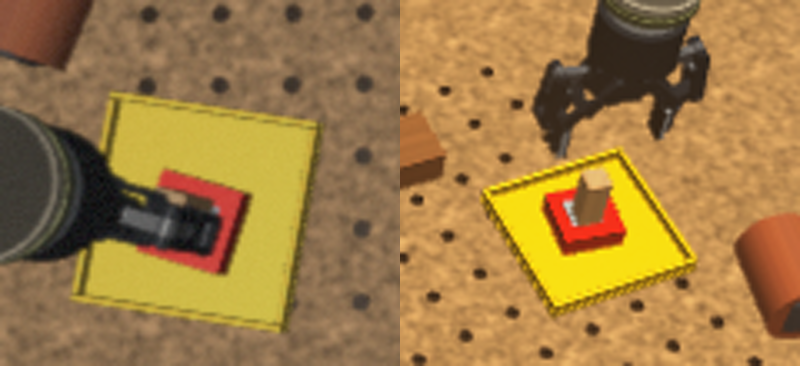

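```bash
python3 - <<'E'
from meas import *
d=load("scene0.npz");print("handle top via scene",ray(d,[[428.3,173.5]],.085).round(4))
h=hsv(d).astype(int);u0=410;print(h[165:195:4,416:440:3,0]);print(h[165:195:4,416:440:3,2])
E
python3 go.py .457 .3685 .04 73
```

```text
handle top via scene [[0.4604 0.3669 0.085 ]]
[[16 17 16 16 17 21 26 19]
 [18 22 23 21 22 25 26 21]
 [23 26 26 16 19 18 26 26]
 [21  9  4 16 15 16 26 26]
 [ 3 15 16 15 16 14 13 26]
 [ 5  3 18 15 15  3  3 26]
 [11  3  3  3  3  3  3  8]
 [26  6  5  5  5  9 15 25]]
[[185 186 185 203 210 222 243 206]
 [201 235 204 148 196 245 248 119]
 [214 248 248 208 231 227 248 248]
 [233 246 224 108 123 127 247 248]
 [244 197 119 122 127 134 231 248]
 [136 244 160 129 126 239 244 248]
 [127 240 244 244 244 242 240 205]
 [248 115 132 132 131 144 164 246]]
yaw y 73.25 tool z [-0.001 -0.    -1.   ] turn units 0.0085 shift units [-0.013 -0.012  0.496] F [-0.07  0.76  0.78]
```

```bash
python3 -m crank '1 -0.015 -0.012 0.12 0.008;1 0 0 0.13 0;1 0 0 0.12 0;1 0 0 0.12 0;1 0 0 0 0;1 0 0 0 0;-1 0 0 0 0;-1 0 0 0 0;-1 0 0 0 0;-1 0 0 0 0;-1 0 0 0 0;-1 0 0 0 0' 80; python3 go.py .457 .3685 .04 73
```

```text
clock: 2.6
tcp_pos: [0.4584, 0.3675, 0.0421]
ee_rot: [0.467, 3.106, 0.001]
wrist_force: [-0.4, -0.9, 4.8]
grip_width: 0.0229
gripper_force: 77.9
yaw y 72.9 tool z [ 0.001  0.    -1.   ] turn units -0.0034 shift units [0.011 0.004 0.014] F [-0.35 -0.95  4.82]
```

```bash
python3 -m crank '-1 0 0 -0.13 0;-1 0 0 -0.13 0;-1 0 0 -0.13 0;-1 0 0 -0.13 0;-1 0 0 0 -0.22;-1 0 0 0 0;-1 0 0 0 0'; python3 go.py .481 .052 .12 79.6
```

```text
clock: 3.3
tcp_pos: [0.4579, 0.367, 0.1191]
ee_rot: [-0.292, -3.127, 0.001]
wrist_force: [1.0, 0.2, -1.4]
grip_width: 0.0231
gripper_force: 78.8
yaw y 79.33 tool z [-0.001 -0.    -1.   ] turn units -0.0091 shift units [-0.531 -2.037 -0.005] F [ 0.96  0.18 -1.44]
```

```bash
python3 -m crank '-1 -0.066 -0.255 0 -0.009;-1 -0.066 -0.255 0 0;-1 -0.066 -0.255 0 0;-1 -0.066 -0.255 0 0;-1 -0.066 -0.255 0 0;-1 -0.066 -0.255 0 0;-1 -0.066 -0.255 0 0;-1 -0.066 -0.255 0 0;-1 0 0 0 0;-1 0 0 0 0;-1 0 0 0 0'; python3 go.py .481 .052 .038 79.6;python3 - <<'E'
from rig import manip
from h import *
d=manip.get_image("top");np.savez("t1.npz",**d);e=manip.get_image("scene");np.savez("s1.npz",**e)
cv2.imwrite("pics/pre.png",np.hstack([cv2.resize(d["color"][140:290,220:370,::-1],(400,400)),cv2.resize(e["color"][170:330,270:430,::-1],(400,400))]))
E
```

```text
clock: 4.4
tcp_pos: [0.4815, 0.053, 0.1193]
ee_rot: [-0.28, -3.129, -0.001]
wrist_force: [0.2, 0.7, -2.5]
grip_width: 0.0234
gripper_force: 79.3
yaw y 79.75 tool z [-0.  0. -1.] turn units 0.0051 shift units [ 0.002 -0.008  0.542] F [ 0.18  0.74 -2.48]
```

View pics/pre.png

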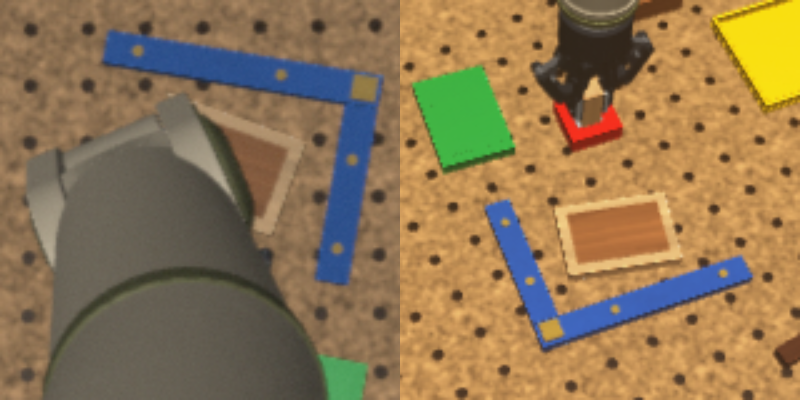

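The block is held behind the panel in the scene view: foot at about (588,130) in the crop, roughly parallel to the far fence, with the path clear.

```bash
python3 -m crank '-1 0 0 0.13 0;-1 0 0 0.13 0;-1 0 0 0.13 0;-1 0 0 0.10 0;-1 0 0 0.04 0;-1 0 0 0 0;-1 0 0 0 0'; python3 go.py .481 .052 .039 79.6; python3 - <<'E'
from rig import manip
from meas import *
e=manip.get_image("scene");np.savez("s2.npz",**e)
h=hsv(e).astype(int);H,S,V=h[...,0],h[...,1],h[...,2]
red=((H<6)|(H>174))&(S>150)&box(440,180,580,260)|((H<6)|(H>174))&(S>150)&box(470,180,560,260)
red=((H<6)|(H>174))&(S>170)
red&=box(310,190,420,260)
print(red.sum(),np.percentile(V[red],[5,25,50,75]))
p,r=rect(red&(V>225),e,.024,"foot top")
xs=np.array([.9836,-.1805]);ys=np.array([.1805,.9836]);c=np.array([.6332,-.0733])
q=cv2.boxPoints(r)/1000-c;print((q@np.c_[xs,ys]).round(4)*1000)
t=manip.sense()["tcp_pos"][:2]-c;print("tcp stop",(t@np.c_[xs,ys])*1000)
E
```

```text
clock: 5.2
tcp_pos: [0.4817, 0.0527, 0.0404]
ee_rot: [0.279, 3.129, 0.0]
wrist_force: [0.5, 0.6, -1.5]
grip_width: 0.0235
gripper_force: 79.2
yaw y 79.82 tool z [ 0.  0. -1.] turn units 0.0073 shift units [ 0.004 -0.005  0.009] F [ 0.54  0.64 -1.53]
219 [115. 131. 242. 247.]
foot top ctr [480.9  56.4] size [58.9 46.9] ang 78.3
[[-197.3   71.2]
 [-150.3   70.1]
 [-149.1  129. ]
 [-196.   130. ]]
tcp stop [-171.63409686   96.45945664]
```

```bash
python3 -m crank '-1 -0.04 0 0.005 0.007;-1 -0.04 0 0 0;-1 -0.04 0 0 0;-1 0 0 0 0;-1 0 0 0 0'; python3 go.py .481 .052 .039 79.6; python3 -m crank '-1 -0.006 0 0 0;-1 -0.006 0 0 0;-1 -0.006 0 0 0;-1 -0.006 0 0 0;-1 -0.006 0 0 0;-1 -0.006 0 0 0;-1 -0.006 0 0 0;-1 -0.006 0 0 0;-1 -0.006 0 0 0;-1 -0.006 0 0 0'; python3 go.py .481 .052 .039 79.6
```

```text
clock: 5.75
tcp_pos: [0.4994, 0.0487, 0.0393]
ee_rot: [0.286, 3.128, 0.0]
wrist_force: [0.5, -0.2, -1.5]
grip_width: 0.023
gripper_force: 79.2
yaw y 79.54 tool z [ 0.  0. -1.] turn units -0.0021 shift units [ 0.125 -0.001  0.002] F [ 0.49 -0.16 -1.53]
clock: 6.75
tcp_pos: [0.5079, 0.0472, 0.0392]
ee_rot: [-0.286, -3.128, 0.0]
wrist_force: [-1.2, 0.0, -1.2]
grip_width: 0.023
gripper_force: 79.2
yaw y 79.57 tool z [-0.001 -0.    -1.   ] turn units -0.0011 shift units [ 0.182 -0.001  0.002] F [-1.21  0.03 -1.24]
```

```bash
python3 -m crank '-1 -0.008 0 0 0;-1 -0.01 0 0 0;-1 -0.01 0 0 0;-1 -0.01 0 0 0;-1 -0.01 0 0 0;-1 -0.01 0 0 0;-1 -0.01 0 0 0;-1 -0.01 0 0 0;-1 -0.01 0 0 0;-1 -0.01 0 0 0;-1 -0.01 0 0 0;-1 -0.01 0 0 0'; python3 go.py .481 .052 .039 79.6; cat > look.py <<'E'
import sys
from rig import manip
from meas import *
e=manip.get_image("scene");np.savez("sl.npz",**e)
h=hsv(e).astype(int);H,S,V=h[...,0],h[...,1],h[...,2]
xs=np.array([.9836,-.1805]);ys=np.array([.1805,.9836]);c=np.array([.6332,-.0733]);A=np.c_[xs,ys]
m=(H>8)&(H<22)&(V>215)&(S<120)&box(300,220,420,300)
p,r=rect(m,e,.016,"panel")
print(((cv2.boxPoints(r)/1000-c)@A*1000).round(1).tolist())
print("tcp stop",((manip.sense()["tcp_pos"][:2]-c)@A*1000).round(1))
E
python3 - <<'E'
from h import *
e=load("s2.npz");h=hsv(e);print([(u,h[262,u].tolist()) for u in range(325,392,5)])
E
python3 look.py
```

```text
clock: 7.95
tcp_pos: [0.5256, 0.0441, 0.0393]
ee_rot: [0.286, 3.129, -0.0]
wrist_force: [-1.7, -0.7, -2.6]
grip_width: 0.0233
gripper_force: 79.2
yaw y 79.56 tool z [ 0. -0. -1.] turn units -0.0012 shift units [ 0.302 -0.002  0.002] F [-1.75 -0.66 -2.63]
[(325, [16, 142, 201]), (330, [17, 142, 206]), (335, [19, 118, 233]), (340, [13, 168, 179]), (345, [13, 170, 179]), (350, [13, 168, 184]), (355, [13, 168, 188]), (360, [13, 168, 182]), (365, [13, 169, 181]), (370, [13, 168, 184]), (375, [13, 168, 194]), (380, [15, 137, 127]), (385, [16, 144, 199]), (390, [16, 143, 205])]
panel ctr [630.9  30. ] size [127.2  17.9] ang 75.2
[[-34.7, 38.5], [-16.8, 37.1], [-7.1, 163.9], [-24.9, 165.3]]
tcp stop [-126.7   96.1]
```

```bash
python3 -m crank '-1 -0.0065 0 0 0;-1 -0.0065 0 0 0;-1 -0.0065 0 0 0;-1 -0.0065 0 0 0;-1 -0.0065 0 0 0;-1 -0.0065 0 0 0;-1 -0.0065 0 0 0;-1 -0.0065 0 0 0'; python3 go.py .481 .052 .039 79.6; python3 look.py
```

```text
clock: 8.8
tcp_pos: [0.5333, 0.0427, 0.0393]
ee_rot: [0.286, 3.129, -0.0]
wrist_force: [-1.4, 0.3, -2.7]
grip_width: 0.0233
gripper_force: 79.2
yaw y 79.57 tool z [ 0. -0. -1.] turn units -0.001 shift units [ 0.354 -0.002  0.002] F [-1.39  0.33 -2.7 ]
panel ctr [639.7  32.2] size [127.1  18.6] ang 75.2
[[-26.9, 42.3], [-8.3, 40.8], [1.5, 167.6], [-17.0, 169.0]]
tcp stop [-119.    96.1]
```

```bash
for i in 1; do python3 -m crank '-1 -0.004 0 0 0;-1 -0.004 0 0 0;-1 -0.004 0 0 0;-1 -0.004 0 0 0;-1 -0.004 0 0 0'|grep -E 'wrist|tcp'; python3 -m crank '-1 -0.004 0 0 0;-1 -0.004 0 0 0;-1 -0.004 0 0 0'|grep -E 'wrist|tcp'; done; python3 look.py
```

```text
tcp_pos: [0.5362, 0.0421, 0.0393]
wrist_force: [-1.9, -0.2, -1.6]
tcp_pos: [0.5379, 0.0419, 0.0393]
wrist_force: [-0.5, 0.5, -1.6]
panel ctr [646.   33.2] size [127.3  17.7] ang 74.9
[[-20.7, 44.4], [-3.1, 42.9], [7.4, 169.8], [-10.3, 171.2]]
tcp stop [-114.4   96.1]
```

```bash
python3 - <<'E'
from h import *
e=load("sl.npz");cv2.imwrite("pics/p3.png",cv2.resize(e["color"][200:320,290:430,::-1],(700,600),interpolation=cv2.INTER_CUBIC))
E
```

```text
(no output)
```

View pics/p3.png

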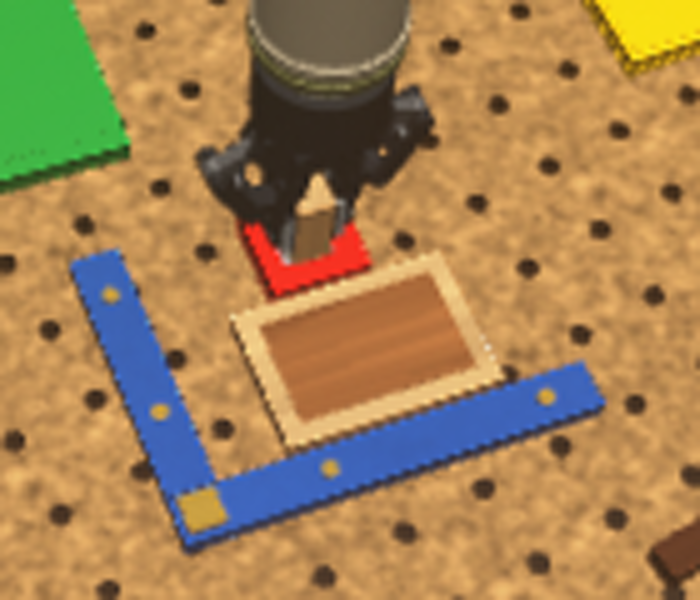

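The panel is now parallel to the far fence and flush on the red foot's face, with a gap of about 2–4 mm left (panel corner at about (295,445), fence edge at about (295,460)).

```bash
for i in 1 2; do python3 -m crank '-1 -0.003 0 0 0;-1 -0.003 0 0 0;-1 -0.003 0 0 0'|grep -E 'wrist|tcp';done
```

```text
tcp_pos: [0.5392, 0.0416, 0.0393]
wrist_force: [-1.1, 0.4, -2.1]
tcp_pos: [0.5406, 0.0413, 0.0393]
wrist_force: [-1.1, 0.6, -1.4]
```

```bash
python3 -m crank '-1 -0.003 0 0 0;-1 -0.002 0 0 0'|grep -E 'wrist|tcp'; python3 - <<'E'
from rig import manip
import numpy as np
for i in range(4): print(manip.sense()["wrist_force"].round(2),manip.sense()["clock"])
E
```

```text
tcp_pos: [0.5411, 0.0412, 0.0393]
wrist_force: [-2.1, 0.4, -1.8]
[-2.09  0.42 -1.79] 10.5
[-2.09  0.42 -1.79] 10.5
[-2.09  0.42 -1.79] 10.5
[-2.09  0.42 -1.79] 10.5
```

```bash
for i in 1 2 3; do python3 -m crank '-1 -0.0015 0 0 0;-1 0 0 0 0'|grep -E 'wrist|tcp';done
```

```text
tcp_pos: [0.5411, 0.0411, 0.0393]
wrist_force: [-2.1, 0.5, -1.6]
tcp_pos: [0.5412, 0.0411, 0.0393]
wrist_force: [-3.5, 0.5, 0.3]
tcp_pos: [0.5413, 0.041, 0.0392]
wrist_force: [-4.9, 0.3, 0.2]
```

```bash
python3 -m crank '-1 -0.0012 0 0 0;-1 0 0 0 0;-1 0 0 0 0;-1 0 0 0 0'|grep -E 'wrist|tcp'; python3 - <<'E'
from rig import manip
from h import *
e=manip.get_image("scene");np.savez("sl.npz",**e);cv2.imwrite("pics/p4.png",cv2.resize(e["color"][235:305,320:420,::-1],(800,560),interpolation=cv2.INTER_CUBIC))
E
```

```text
tcp_pos: [0.5413, 0.041, 0.0392]
wrist_force: [-5.5, 0.6, 1.6]
```

View pics/p4.png

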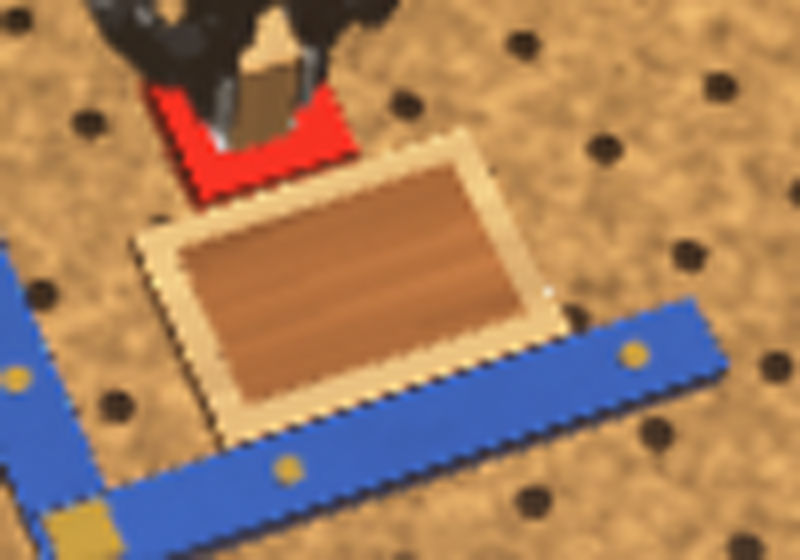

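Flush: the panel's far edge sits on the fence all along, from (225,440) to (570,325) in the crop. I'll give a slightly firmer hold, then back off.

```bash
python3 -m crank '-1 -0.001 0 0 0;-1 0 0 0 0;-1 0 0 0 0;-1 0 0 0 0'|grep -E 'wrist|tcp'; python3 -m crank '-1 0.01 0 0 0;-1 0.02 0 0 0;-1 0.05 0 0 0;-1 0.05 0 0 0;-1 0.05 0 0 0;-1 0 0 0 0'|grep -E 'wrist|tcp'; cat > look2.py <<'E'
from rig import manip
from meas import *
e=manip.get_image("scene");np.savez("sl.npz",**e)
xs=np.array([.9836,-.1805]);ys=np.array([.1805,.9836]);c=np.array([.6332,-.0733]);A=np.c_[xs,ys]
z=cloud(e);q=(z[...,:2]-c)@A
h=hsv(e).astype(int);H,S,V=h[...,0],h[...,1],h[...,2]
blue=(abs(H-109)<12)&(S>110)
m=(z[...,2]>.009)&(z[...,2]<.024)&~blue&~(((H<6)|(H>174))&(S>150))&(q[...,0]>-.12)&(q[...,0]<.01)&(q[...,1]>-.005)&(q[...,1]<.2)
m=cv2.morphologyEx(m.astype(np.uint8),cv2.MORPH_OPEN,np.ones((3,3)))
p,r=rect(m,e,.016,"panel")
b=(cv2.boxPoints(r)/1000-c)@A*1000
print("panel corners stop",b.round(1).tolist(),"tcp stop",((manip.sense()["tcp_pos"][:2]-c)@A*1000).round(1))
E
python3 look2.py
```

```text
tcp_pos: [0.5413, 0.041, 0.0392]
wrist_force: [-6.0, 0.4, 1.2]
tcp_pos: [0.5143, 0.0462, 0.0393]
wrist_force: [-0.5, -0.9, -1.4]
panel ctr [611.2  38.2] size [131.9  91.6] ang 79.8
panel corners stop [[-87.3, 39.6], [4.3, 39.9], [3.8, 171.8], [-87.8, 171.5]] tcp stop [-137.6   96.1]
```

```bash
python3 -m crank '-1 0 0.2 0 0;-1 0 0.2 0 0;-1 0 0.2 0 0;-1 0 0.18 0 0;-1 -0.15 0 0 0;-1 -0.15 0 0 0;-1 -0.15 0 0 0;-1 -0.15 0 0 0;-1 -0.04 0 0 0;-1 0 0 0 0;-1 0 0 0 0'; python3 go.py .5 .1 .039 79.6; python3 look2.py; python3 - <<'E'
from h import *
e=load("sl.npz");cv2.imwrite("pics/p5.png",cv2.resize(e["color"][215:315,310:450,::-1],(800,571),interpolation=cv2.INTER_CUBIC))
E
```

```text
clock: 13.7
tcp_pos: [0.6301, 0.1437, 0.039]
ee_rot: [-0.285, -3.127, 0.0]
wrist_force: [-0.2, 0.5, -2.1]
grip_width: 0.0232
gripper_force: 79.3
yaw y 79.58 tool z [-0.001 -0.    -1.   ] turn units -0.0005 shift units [ 0.8   -0.443  0.001] F [-0.19  0.51 -2.09]
panel ctr [611.2  38.3] size [131.6  91.6] ang 79.8
panel corners stop [[-87.3, 39.9], [4.3, 40.2], [3.8, 171.8], [-87.8, 171.5]] tcp stop [-42.4 213.1]
```

View pics/p5.png

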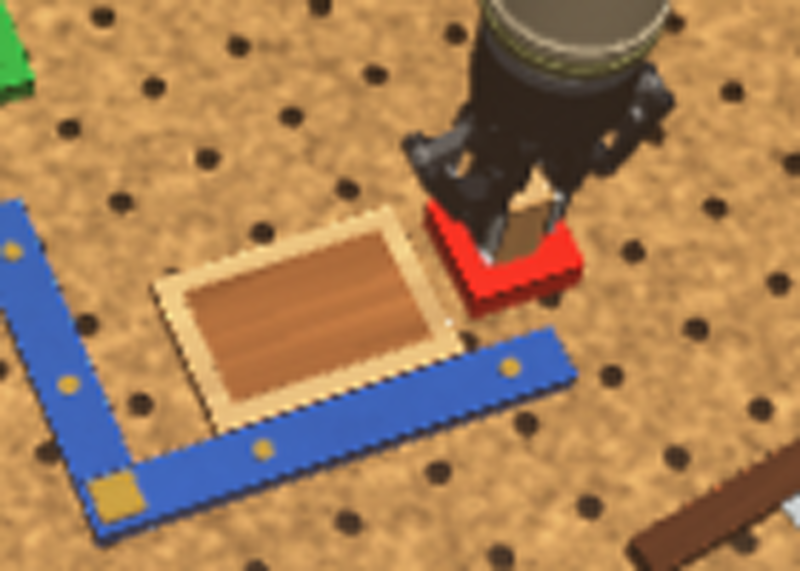

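The panel is still flush on the far fence. The red foot stands left of its left edge with a gap of about 13 mm, clear of the fence.

```bash
python3 -m crank '-1 0 -0.027 0 0;-1 0 -0.027 0 0;-1 0 -0.007 0 0;-1 0 -0.007 0 0;-1 0 -0.007 0 0;-1 0 -0.007 0 0;-1 0 -0.007 0 0;-1 0 -0.007 0 0;-1 0 -0.007 0 0;-1 0 -0.007 0 0'|grep -E wrist\|tcp; python3 look2.py; python3 -m crank '-1 -0.0007 -0.007 0 0;-1 -0.0007 -0.007 0 0;-1 -0.0007 -0.007 0 0;-1 -0.0007 -0.007 0 0;-1 -0.0007 -0.007 0 0;-1 -0.0007 -0.007 0 0'|grep -E wrist\|tcp; python3 look2.py
```

```text
tcp_pos: [0.6284, 0.1276, 0.0393]
wrist_force: [1.3, 1.3, -1.8]
panel ctr [611.1  37.3] size [133.3  92. ] ang 79.6
panel corners stop [[-87.7, 38.1], [4.2, 38.1], [4.3, 171.4], [-87.7, 171.5]] tcp stop [-41.  196.4]
tcp_pos: [0.6278, 0.121, 0.0393]
wrist_force: [-0.7, 1.7, -1.8]
panel ctr [609.8  31.3] size [134.9  92. ] ang 79.7
panel corners stop [[-87.7, 31.0], [4.3, 31.3], [4.0, 166.2], [-88.0, 166.0]] tcp stop [-40.4 189.8]
```

```bash
python3 -m crank '-1 -0.0008 -0.008 0 0;-1 -0.0008 -0.008 0 0;-1 -0.0008 -0.008 0 0;-1 -0.0008 -0.008 0 0;-1 -0.0008 -0.008 0 0;-1 -0.0008 -0.008 0 0;-1 -0.0008 -0.008 0 0;-1 -0.0008 -0.008 0 0;-1 -0.0008 -0.008 0 0;-1 -0.0008 -0.008 0 0;-1 -0.0008 -0.008 0 0;-1 -0.0008 -0.008 0 0'|grep -E wrist\|tcp; python3 look2.py
```

```text
tcp_pos: [0.6266, 0.1065, 0.0393]
wrist_force: [-0.1, 2.8, -2.4]
panel ctr [607.2  16.9] size [134.7  92. ] ang 79.8
panel corners stop [[-87.6, 16.5], [4.4, 16.8], [3.9, 151.5], [-88.1, 151.2]] tcp stop [-38.9 175.3]
```

```bash
python3 -m crank '-1 -0.0008 -0.007 0 0;-1 -0.0008 -0.007 0 0;-1 -0.0008 -0.007 0 0;-1 -0.0008 -0.007 0 0;-1 -0.0008 -0.007 0 0;-1 -0.0008 -0.007 0 0;-1 -0.0008 -0.007 0 0;-1 -0.0008 -0.007 0 0;-1 -0.0008 -0.007 0 0'|grep -E wrist\|tcp; python3 look2.py;  python3 -m crank '-1 -0.0004 -0.003 0 0;-1 -0.0004 -0.003 0 0;-1 -0.0004 -0.003 0 0;-1 -0.0004 -0.003 0 0'|grep -E wrist\|tcp;  python3 look2.py
```

```text
tcp_pos: [0.6259, 0.0971, 0.0393]
wrist_force: [-0.4, 2.3, -1.8]
panel ctr [605.7   7.6] size [134.6  92.1] ang 79.6
panel corners stop [[-87.7, 7.3], [4.4, 7.3], [4.4, 141.9], [-87.7, 141.9]] tcp stop [-37.8 166. ]
tcp_pos: [0.6259, 0.0953, 0.0393]
wrist_force: [-0.9, 1.8, -2.5]
panel ctr [605.1   5.4] size [134.2  92. ] ang 79.8
panel corners stop [[-87.6, 5.0], [4.4, 5.4], [3.9, 139.6], [-88.1, 139.3]] tcp stop [-37.6 164.4]
```

```bash
for i in 1 2; do python3 -m crank '-1 -0.0004 -0.004 0 0;-1 -0.0004 -0.004 0 0;-1 -0.0004 -0.004 0 0'|grep -E wrist\|tcp;done; for i in 1 2;do python3 -m crank '-1 -0.0003 -0.003 0 0;-1 -0.0003 -0.003 0 0'|grep -E wrist\|tcp;done;  python3 look2.py
```

```text
tcp_pos: [0.6257, 0.0934, 0.0393]
wrist_force: [-0.2, 1.8, -1.3]
tcp_pos: [0.6256, 0.0916, 0.0393]
wrist_force: [-0.4, 2.0, -1.3]
tcp_pos: [0.6255, 0.0907, 0.0393]
wrist_force: [-0.2, 2.6, -1.6]
tcp_pos: [0.6254, 0.0899, 0.0393]
wrist_force: [-0.5, 2.0, -2.6]
panel ctr [6.042e+02 5.000e-01] size [133.6  92. ] ang 79.8
panel corners stop [[-87.5, 0.4], [4.4, 0.7], [3.9, 134.3], [-88.0, 134.0]] tcp stop [-37.1 159. ]
```

```bash
for i in 1 2 3 4; do python3 -m crank '-1 -0.0003 -0.0025 0 0;-1 0 0 0 0'|grep -E wrist\|tcp;done
```

```text
tcp_pos: [0.6254, 0.0895, 0.0393]
wrist_force: [-1.3, 1.9, -2.5]
tcp_pos: [0.6254, 0.0891, 0.0393]
wrist_force: [-1.0, 1.4, -2.1]
tcp_pos: [0.6254, 0.0887, 0.0393]
wrist_force: [-0.3, 1.4, -2.0]
tcp_pos: [0.6253, 0.0883, 0.0393]
wrist_force: [-0.8, 1.7, -2.7]
```

```bash
for i in 1 2 3 4; do python3 -m crank '-1 -0.0003 -0.0025 0 0;-1 0 0 0 0'|grep -E wrist\|tcp;done
```

```text
tcp_pos: [0.6253, 0.088, 0.0393]
wrist_force: [-0.9, 1.8, -2.1]
tcp_pos: [0.6253, 0.0876, 0.0393]
wrist_force: [-0.6, 1.6, -2.3]
tcp_pos: [0.6253, 0.0872, 0.0393]
wrist_force: [-0.2, 2.5, -2.5]
tcp_pos: [0.6252, 0.0868, 0.0393]
wrist_force: [-1.3, 1.1, -2.5]
```

```bash
for i in 1 2 3; do python3 -m crank '-1 -0.0003 -0.0025 0 0;-1 0 0 0 0'|grep -E wrist\|tcp;done;python3 look2.py; python3 - <<'E'
from h import *
e=load("sl.npz");cv2.imwrite("pics/p6.png",cv2.resize(e["color"][225:315,305:425,::-1],(800,600),interpolation=cv2.INTER_CUBIC))
E
```

```text
tcp_pos: [0.6252, 0.0865, 0.0393]
wrist_force: [-1.7, 0.7, -2.2]
tcp_pos: [0.6252, 0.0864, 0.0393]
wrist_force: [-1.1, 2.7, -2.0]
tcp_pos: [0.6252, 0.0864, 0.0393]
wrist_force: [-0.8, 3.7, -3.0]
panel ctr [603.7  -2.3] size [133.7  92. ] ang 79.8
panel corners stop [[-87.5, -2.5], [4.4, -2.1], [3.9, 131.5], [-88.0, 131.2]] tcp stop [-36.6 155.5]
```

View pics/p6.png

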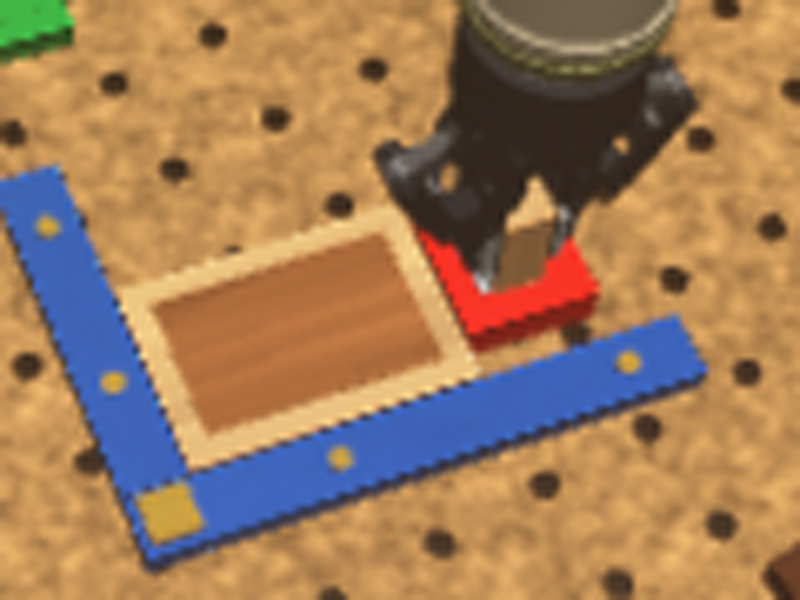

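The panel now sits in the corner, touching both fences, and the force is starting to rise. Now press to about 6 N and hold.

```bash
python3 -m crank '-1 -0.002 -0.001 0 0;-1 0 0 0 0'|grep -E wrist\|tcp;python3 -m crank '-1 -0.002 -0.001 0 0;-1 0 0 0 0'|grep -E wrist\|tcp
```

```text
tcp_pos: [0.6253, 0.0863, 0.0393]
wrist_force: [-1.5, 5.6, -2.9]
tcp_pos: [0.6253, 0.0863, 0.0393]
wrist_force: [-2.3, 4.7, -1.7]
```

```bash
python3 -m crank '-1 0 -0.001 0 0;-1 0 0 0 0;-1 0 0 0 0'|grep -E wrist\|tcp;python3 look2.py
```

```text
tcp_pos: [0.6253, 0.0863, 0.0393]
wrist_force: [-2.1, 6.6, -2.6]
panel ctr [603.7  -2.3] size [133.6  92. ] ang 79.8
panel corners stop [[-87.5, -2.5], [4.4, -2.1], [3.9, 131.5], [-88.0, 131.1]] tcp stop [-36.6 155.5]
```

```bash
python3 -m crank '-1 0 0.004 0 0;-1 0 0.01 0 0;-1 0 0.04 0 0;-1 0 0.1 0 0;-1 0 0.1 -0.05 0;-1 0 0.1 -0.13 0;-1 0 0.05 -0.13 0;-1 0 0 -0.13 0;-1 0 0 -0.1 0;-1 0 0 0 0;-1 0 0 0 0'|grep -E wrist\|tcp;python3 look2.py; python3 go.py .459 .3727 .12 81
```

```text
tcp_pos: [0.6366, 0.145, 0.1204]
wrist_force: [0.3, -0.1, -3.3]
panel ctr [603.5  -3.6] size [131.1  92. ] ang 79.8
panel corners stop [[-87.5, -2.5], [4.4, -2.1], [3.9, 128.9], [-88.0, 128.6]] tcp stop [-36.3 215. ]
yaw y 79.56 tool z [-0.001 -0.    -1.   ] turn units -0.0478 shift units [ 1.405e+00  1.316e+00 -1.000e-03] F [-0.55  0.34 -2.49]
```

```bash
python3 -m crank '-1 0.172 0.163 0 -0.04;-1 0.172 0.163 0 0;-1 0.172 0.163 0 0;-1 0.172 0.163 0 0;-1 0.172 0.163 0 0;-1 0.172 0.163 0 0;-1 0.172 0.163 0 0;-1 0.172 0.163 0 0;-1 0 0 0 0;-1 0 0 0 0;-1 0 0 0 0'|grep -E wrist\|tcp; python3 go.py .462 .369 .0445 81
```

```text
tcp_pos: [0.4653, 0.3702, 0.1196]
wrist_force: [-0.1, 0.1, -1.8]
yaw y 80.7 tool z [-0.001 -0.001 -1.   ] turn units -0.01 shift units [ 0.021 -0.011  0.501] F [-0.1   0.08 -1.81]
```

```bash
python3 -m crank '-1 0.02 -0.01 0.12 0;-1 0 0 0.12 0;-1 0 0 0.12 0;-1 0 0 0.1 0;-1 0 0 0.04 0;-1 0 0 0 0;-1 0 0 0 0'|grep -E wrist\|tcp; for i in 1 2 3; do python3 -m crank '-1 0 0 0.004 0;-1 0 0 0 0'|grep -E wrist\|tcp;done
```

```text
tcp_pos: [0.4621, 0.3704, 0.0456]
wrist_force: [0.3, 0.5, -1.7]
tcp_pos: [0.462, 0.3707, 0.0453]
wrist_force: [-0.2, -0.4, -2.2]
tcp_pos: [0.4618, 0.3706, 0.0444]
wrist_force: [-0.4, -0.9, -2.2]
tcp_pos: [0.4617, 0.3704, 0.0435]
wrist_force: [0.1, -0.3, -2.0]
```

```bash
for i in 1 2 3; do python3 -m crank '-1 0 0 0.004 0;-1 0 0 0 0'|grep -E wrist\|tcp;done
```

```text
tcp_pos: [0.4617, 0.3704, 0.0428]
wrist_force: [0.2, 0.8, -2.9]
tcp_pos: [0.4617, 0.3704, 0.0422]
wrist_force: [0.1, -0.3, -2.3]
tcp_pos: [0.4618, 0.3705, 0.0421]
wrist_force: [0.1, -0.8, 3.7]
```

Touchdown (force 3.7 N). Release, rise and check.

```bash
python3 -m crank '0.3 0 0 0 0;0.3 0 0 0 0;1 0 0 0 0;1 0 0 0 0;1 0 0 0 0;1 0 0 0 0;1 0 0 0 0'|grep -E wrist\|tcp\|grip; python3 -m crank '1 0 0 -0.05 0;1 0 0 -0.13 0;1 0 0 -0.2 0;1 0 0 -0.2 0;1 0 0 -0.2 0;1 0.2 0.1 -0.1 0;1 0.2 0.1 0 0;1 0.2 0.1 0 0;1 0 0 0 0;1 0 0 0 0'|grep -E wrist\|tcp\|grip; python3 look2.py; python3 - <<'E'
from rig import manip
from h import *
d=manip.get_image("top");e=load("sl.npz")
cv2.imwrite("pics/end.png",np.hstack([cv2.resize(d["color"][140:300,110:380,::-1],(540,320),interpolation=2),cv2.resize(e["color"][140:240,360:480,::-1],(260,320),interpolation=2)]))
E
```

```text
tcp_pos: [0.4617, 0.3705, 0.0417]
wrist_force: [-0.1, -0.6, 0.7]
grip_width: 0.0855
gripper_force: 0.0
tcp_pos: [0.3795, 0.4298, 0.1742]
wrist_force: [0.4, -0.7, -0.6]
grip_width: 0.0856
gripper_force: 0.0
panel ctr [603.5  -3.4] size [130.7  92. ] ang 79.8
panel corners stop [[-87.5, -2.1], [4.4, -1.8], [3.9, 128.9], [-88.0, 128.6]] tcp stop [-339.3  448.5]
```

View pics/end.png

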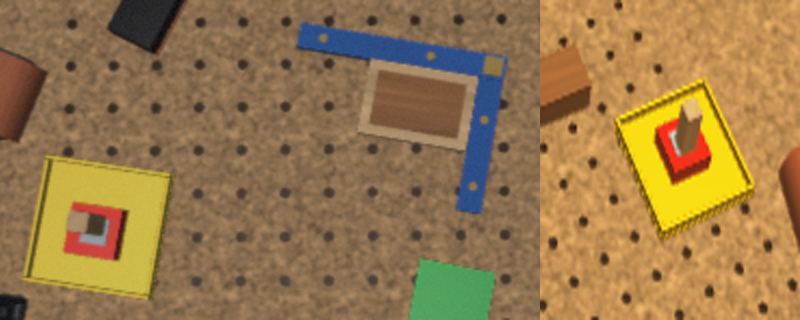

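The final picture shows the block upright and free in the middle of the tray, and the panel snug in the stop's inside corner near (480,70). Handing in.

```bash
python3 -c "
from rig import manip
print(manip.job_done())"
```

```text
the job is handed in; nothing more can be done
None
```

The job is handed in: by the camera check, the panel is snug against both fences and the push block stands released in its tray; peak wrist readings while pushing were about 6–7 N, and no pass/fail result came back.

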